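Put the wear-test plates back in the graded slot rack

ROBOT

A 6-joint arm with a two-finger parallel gripper is mounted at the origin on the work surface. World frame = base frame: x ahead of the robot, y to its left, z up, the work surface at z = 0. Lengths are in m, angles in degrees, forces in N, time in s.
With the tool pointing down it reaches from about 0.35 to 0.85 m from the base axis. Payload 8.1 kg.
Tool frame: the origin (TCP) lies on the centre line of the jaws, within the pads' length; the fingertips stand 17 mm ahead of it and the grasp point (between the pads) lies 2 mm behind it; z points along the fingers, y is the line along which they close (so a half turn about z gives the same grasp; the last joint's range is limited). The gripper opens to 93 mm and grips with 3 to 60 N. Pads are 15 mm wide; open, the fingers measure 128 mm over their backs; the gripper's body (75 mm by 188 mm) begins 65 mm behind the grasp point.
Start: joints at [61.112, 7.471, 85.268, -0, 87.261, -4.893], TCP at [0.244, 0.548, 0.236] pointing down, gripper open.
Joint ranges: [-169.43, 169.43], [-51.17, 129.36], [1.28, 143.12], [-76.62, 256.62], [0, 156.53], [-152.29, 152.29]. Speed limits (degrees/s): [136.94, 136.94, 159.86, 180, 180, 180].

INTERFACE

Orientations are given as [roll, pitch, yaw] about the fixed x, y, z axes, in that order (R = Rz(yaw) Ry(pitch) Rx(roll)).
In Python, from cell import robot, imaging, workorder gives the robot as it stands.
- The arm moves only by the tool apply_moves, never from a script. Its argument "series" is a list of rows, each a list of 6 numbers: the shift along the tool's x, y, z scaled (see below), then the turn, a rotation vector about the tool's x, y, z scaled (see below). In form: [[x, y, z, rx, ry, rz], ...]. A call has 1 to 20 rows; each row is the pose to reach, as a shift and turn from the pose commanded when the call began, along the tool's axes at that moment; what a row does not reach only later rows make up. The controller multiplies each number of a shift by 0.4 m and each number of a turn by pi/2 rad. A row lasts 1/8 s, in which the tool goes at most 62.5 mm and 10.7 degrees, less where a joint would pass 70% of its speed; a pose out of reach is approached as far as the arm can. A call with a number of a shift or a turn outside -1 to 1 is refused whole. A call with a gripper value outside its range is refused whole. "grip" is the gripper's target within -1 to 1 (shut at 1, half-way at 0, fully open at -1), set as the call begins (left out, the last holds). The fingers move at their own pace and stop on an object; "grip_force" is the grip in N (left out, the last holds). Time passes only in rows, so rows that repeat a pose let the fingers close. It gives the time, the measured TCP pose, the force, the opening and the grip force at its end, in the units of the state.
- robot.get_state(): the state, without advancing time (a new reading comes with each control period).
- imaging.camera(name): name is "scene" or "top"; returns the picture (400x640x3 uint8, red, green, blue); there is no depth.
- imaging.camera_model(name): a dict with "fx", "fy", "cx", "cy" (pixels), "k1" (the pictures are not rectified: a ray, as slopes to the right and down, at radius r is drawn at 1 + k1 r^2 times it, then the intrinsics apply), "position" and "rotation" of the camera in the world. Camera axes: x right, y up, looking along -z (the intrinsics and any distortion apply to the point x, -y, -z); pixel columns grow to the right and rows downward; lengths in m; the calibration is good to about 2 mm. A picture is of the moment at which its call begins. camera_model takes no time and is no camera call.
- workorder.finish_job(): hands the job in; it is judged then, once.
The state is a dict: "time": time; "joint_pos": joint angles; "dq": joint speeds; "effort": joint torques, N m; "eef_pos": TCP position; "eef_rot": TCP orientation; "force": force on the tool from outside, world axes, zero at the start; "torque": the same for the moment, N m; "gripper_width": opening from 0.0 (shut) to 1.0 (fully open); "grip_force": force on a finger pad.
Only numpy, scipy, OpenCV 4.12 (cv2) and the standard library are available. Lean on these libraries where they do the work, as an engineer would, in place of code of your own. Each camera call takes 0.05 s, during which the arm holds its last target. There are 200 camera calls.

TASK

Put the two steel test plates that stand in the white holders back into the rack: the thick one in the widest slot, the thin one in the narrowest, each upright, about centred along its slot and fully home on the slot floor, then let go. The slots' exact places are not known, so feel for them gently: never lean on the rack with a plate (stay under about 3 kg of push) and do not drop the plates in from above. Leave the middle plate and everything else on the bench where they stand.

Things in the scene. Friction and masses are not known exactly. Their poses are not given: they have to be found in the camera images.
- rack: Graded plate rack, fixed: grey bar 70 (x) x 280 (y) x 12 mm with three aluminium blocks in a row along y, each with one slot parallel to x. Origin: centre of the bar's underside. Widest slot near y = -90 mm (thick plate), middle one at y = 0 (middle plate, already in), narrowest near y = +90 mm (thin plate). The outer two blocks' exact y is not given.
- slots (a point): Shape of every slot, shown at the middle block (point: centre of its slot floor, rack z 12 mm). Blocks are 60 mm long in x, open at both x ends and on top. Throat, 12 to 32 mm: 1.6 mm wider than its plate, lips chamfered 1.5 mm. Then a flat ledge on either side at 32 mm, and a mouth from 32 to 48 mm, 36 mm wider than the plate, on the same centre, with 6 mm side walls.
- slot_wide (a point): Nominal place of the widest block: the centre of its slot floor, 12 mm above the rack's underside. Throat 17.6 mm wide, mouth 52 mm wide. The block is hand-clamped on the bar (holds far beyond 30 N): its true slot centre lies anywhere up to 14 mm to either side along rack y, each block by its own amount, unmeasured. Find it by touch or sight.
- slot_narrow (a point): Nominal place of the narrowest block: the centre of its slot floor, 12 mm above the rack's underside. Throat 9.6 mm wide, mouth 44 mm wide. The block is hand-clamped on the bar (holds far beyond 30 N): its true slot centre lies anywhere up to 14 mm to either side along rack y, each block by its own amount, unmeasured. Find it by touch or sight.
- plate_thick: Bright steel wear-test plate, 16 mm thick (along its y), 40 mm wide (x), 70 mm tall (z), about 352 g (varies by a fifth), upright. Origin: centre of its underside. Starts in its white holder with its underside 8 mm above the bench; the upper 48 mm stand free to be gripped across the thickness.
- plate_thin: Bright steel wear-test plate, 8 mm thick (along its y), 40 mm wide (x), 70 mm tall (z), about 176 g (varies by a fifth), upright. Origin: centre of its underside. Starts in its white holder with its underside 8 mm above the bench; the upper 48 mm stand free to be gripped across the thickness.
- plate_middle: Bright steel wear-test plate, 12 mm thick (along its y), 40 mm wide (x), 70 mm tall (z), about 264 g, upright. Origin: centre of its underside. Already in the middle slot of the rack, to be left there.
- stand_thick: White plastic holder, fixed, 56 x 50 mm, 30 mm tall, in which the thick plate starts: one groove along its x, 22 mm deep, with 1 mm play on either face of the plate. Origin: centre of its underside.
- stand_thin: White plastic holder, fixed, 56 x 50 mm, 30 mm tall, in which the thin plate starts: one groove along its x, 22 mm deep, with 1 mm play on either face of the plate. Origin: centre of its underside.
- sample_jar: Bystander: small lidded jar of oil, 36 mm diameter, 45 mm tall, standing among the work; loose, origin at or near its underside; leave alone.
- dish: Bystander: shallow glass dish, 70 mm diameter, 18 mm tall; loose, origin at or near its underside; leave alone.
- brush: Bystander: cleaning brush lying flat, 150 mm long; loose, origin at or near its underside; leave alone.
- vial_dark: Bystander: dark oil vial with black cap, 28 mm diameter, 85 mm tall; loose, origin at or near its underside; leave alone.
- vial_light: Bystander: amber oil vial with black cap, 28 mm diameter, 85 mm tall; loose, origin at or near its underside; leave alone.
- wrench: Bystander: steel wrench lying flat, 150 mm long; loose, origin at or near its underside; leave alone.
- beaker: Bystander: glass beaker, 68 mm diameter, 85 mm tall; loose, origin at or near its underside; leave alone.
Not all that is in view belongs to the job. Leave any orange or yellow look-alike of the plate_middle alone. What is shaped like the plate_thick but brown or orange is not meant.

How it is judged (in metres and radians):
At the end, for the whole second after the job is handed in: Thick plate in the widest slot and thin plate in the narrowest (middle plate still in its own): each with its underside within 4 mm of the slot floor, within 15 mm of the slot's middle along its length, parallel to the slot and upright to 0.15 rad, released and at rest (z of plate_thick in the frame of rack between 0.008 and 0.016 m and y of plate_thick in the frame of rack between -0.108 and -0.072 m and x of plate_thick in the frame of rack between -0.015 and 0.015 m and angle between each of plate_thick, plate_thin, plate_middle's own z axis and vertical below 0.15 rad and angle between the x axis of each of plate_thick, plate_thin, plate_middle and the x axis of rack, either way round below 0.15 rad and linear speed of each of plate_thick, plate_thin, plate_middle below 0.02 m/s and z of plate_thin in the frame of rack between 0.008 and 0.016 m and y of plate_thin in the frame of rack between 0.072 and 0.108 m and x of plate_thin in the frame of rack between -0.015 and 0.015 m and z of plate_middle in the frame of rack between 0.008 and 0.016 m and y of plate_middle in the frame of rack between -0.018 and 0.018 m and x of plate_middle in the frame of rack between -0.015 and 0.015 m); the robot touches nothing.
It fails at once if a plate is pressed or dropped on the rack with more than 30 N (contact force between any of plate_thick, plate_thin and rack above 30 N).
It fails at once if the middle plate is moved more than 10 mm (distance of plate_middle from where it was at the start of the episode above 0.01 m).
It fails at once if a bystander is moved more than 30 mm (distance of any of sample_jar, dish, brush, vial_dark, vial_light, wrench, beaker from where it was at the start of the episode above 0.03 m).
It also fails if it takes over 72 s, if anything falls off the work surface, if the arm or the gripper's body presses on something with over 40 N, if the wrist force passes 120 N, or if a joint passes its speed limit or range.

## Working session

There is one attempt and no reset: what is moved stays moved. The work goes in short steps, Python scripts to look and compute and a tool call to move; the robot and the scene stay as the last step left them, time stands still between calls to the robot, and variables do not carry over. Pictures are saved under pics/ and viewed, at most 13 in all, crops included, and the job is handed in when it is done.

Besides the shell and the picture viewer there is one more tool, called after "Call:" by a JSON object that holds its "fn" and its "kwargs". apply_moves: Moves the arm, as the interface text tells. Shifts and turns lie within -1 to 1; 1 stands for 0.4 m of shift or pi/2 rad of turn. Its arguments: {"type":"object","properties":{"series":{"type":"array","items":{"type":"array","items":{"type":"number","minimum":-1,"maximum":1}}},"grip":{"type":"number"},"grip_force":{"type":"number"}},"required":["series"]}

```bash
ls; mkdir -p pics; python3 - <<'E'
from cell import robot, imaging, workorder
import cv2
for n in("scene","top"):
    im=imaging.camera(n); cv2.imwrite(f"pics/{n}0.png",im[:,:,::-1]); print(n,imaging.camera_model(n))
print(robot.get_state())
E
```

```text
pics
scene {'fx': 451.8933759901539, 'fy': 451.8933759901539, 'cx': 322.47092338931736, 'cy': 196.5669436777531, 'k1': -0.12072673263811114, 'position': array([1.28243918, 0.36892626, 0.73710112]), 'rotation': array([ 49.43053819,  -0.64046371, 116.21338359])}
top {'fx': 361.33110412103105, 'fy': 361.33110412103105, 'cx': 311.18173731771174, 'cy': 206.02425124741978, 'k1': -0.05328039262387745, 'position': array([0.50907012, 0.00301587, 0.88178354]), 'rotation': array([ 4.81670979e+00,  1.77900710e-02, -8.86594196e+01])}
{'time': 0.1, 'joint_pos': array([ 6.11121006e+01,  7.51034412e+00,  8.53233722e+01, -5.97532030e-04,
        8.72593248e+01, -4.89430030e+00]), 'dq': array([ 0.0537494 , -0.08752171, -0.17444894,  0.04656518,  0.01275802,
        0.01294163]), 'effort': array([ 9.20673920e-04, -5.61341822e+01, -4.93096232e+01,  7.70387566e-02,
        2.90335331e-02, -8.67855965e-05]), 'eef_pos': array([0.24374575, 0.54774013, 0.23469367]), 'eef_rot': array([-1.79907247e+02, -7.34343802e-03,  1.56006424e+02]), 'force': array([-0.27841712, -1.04588282, -0.29516108]), 'torque': array([-0.02123461, -0.04386722, -0.01391584]), 'grip_force': 0.0, 'gripper_width': 0.9965891236076461}
```

View pics/scene0.png

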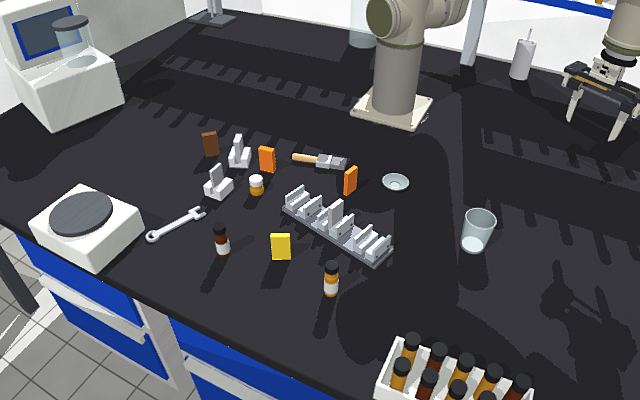

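View pics/top0.png

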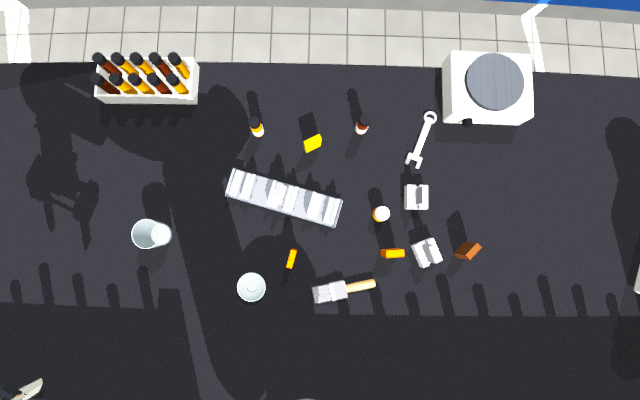

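Scene view: the white holders are at (238,155) and (217,185), and the rack runs (285,195)-(390,260). In the top view the holders are at (417,197) and (428,252), and the rack is at (285,198).

Things that could be mistaken for the plates (top pixels): brown (467,251), orange (392,253), orange (291,259), yellow (312,143). The steel plates in the white holders at (417,197) and (428,252) are the ones I want. I'll check this in a close crop.

```bash
cat > h.py <<'E'
import numpy as np, cv2
from scipy.spatial.transform import Rotation as R
from cell import robot, imaging, workorder
def cam(n):
    m=imaging.camera_model(n); K=np.array([[m['fx'],0,m['cx']],[0,m['fy'],m['cy']],[0,0,1]])
    return K,np.array([m['k1'],0,0,0,0.]),R.from_euler('xyz',m['rotation'],degrees=True).as_matrix()@np.diag([1,-1,-1]),np.array(m['position'])
def proj(n,P):
    K,d,r,p=cam(n); return cv2.projectPoints((np.atleast_2d(P).astype(float)-p)@r,np.zeros(3),np.zeros(3),K,d)[0][:,0]
def unproj(n,uv,z):
    K,d,r,p=cam(n); u=cv2.undistortPoints(np.array(uv,float).reshape(-1,1,2),K,d)[:,0]
    D=np.c_[u,np.ones(len(u))]@r.T; return p+D*((z-p[2])/D[:,2])[:,None]
E
python3 - <<'E'
import cv2,numpy as np
t=cv2.imread('pics/top0.png');s=cv2.imread('pics/scene0.png')
z=lambda im,x,y,w,h,k:cv2.resize(im[y:y+h,x:x+w],None,fx=k,fy=k,interpolation=cv2.INTER_CUBIC)
a=z(t,215,160,135,75,5.92); a=a[:,:800]
cv2.imwrite('pics/c1.png',np.vstack([z(t,220,160,130,75,6)[:, :780],np.hstack([z(t,400,180,65,25,6),z(t,400,230,65,25,6)])]))
cv2.imwrite('pics/c2.png',np.hstack([z(t,395,175,80,100,5),z(s,195,125,80,100,5)]))
cv2.imwrite('pics/c3.png',z(s,275,175,125,100,6))
E
```

```text
(no output)
```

View pics/c1.png

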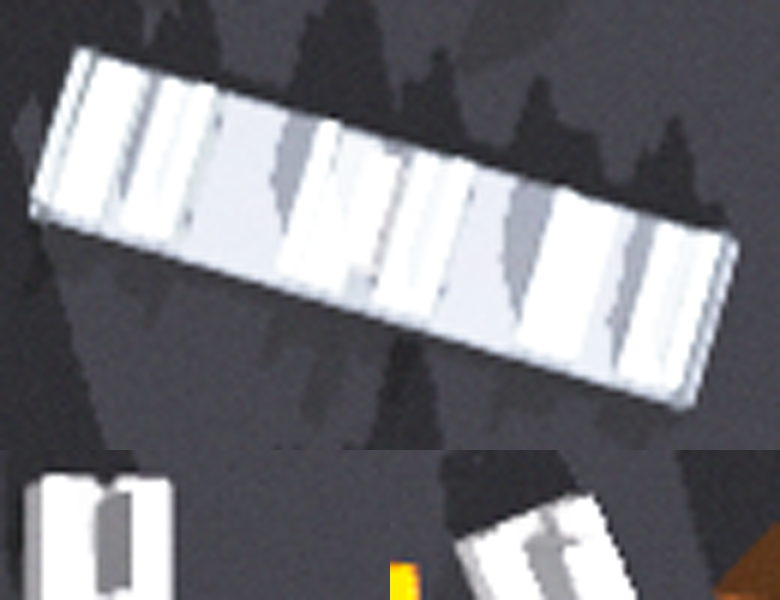

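View pics/c2.png

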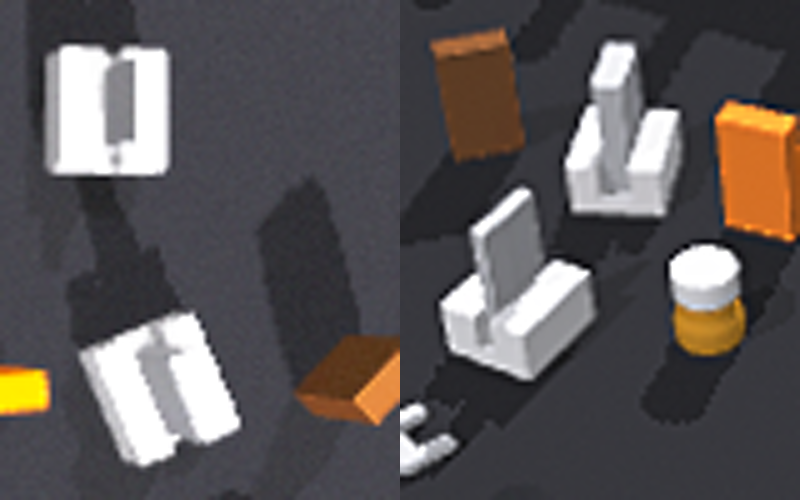

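View pics/c3.png

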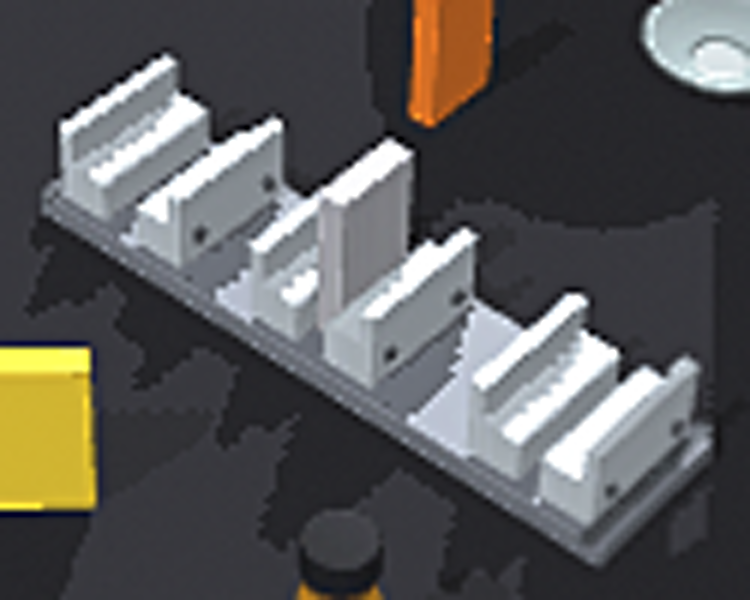

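```bash
cat > rect.py <<'E'
from h import *
f=lambda X,Y,x0,y0,k:[x0+(X+.5)/k-.5,y0+(Y+.5)/k-.5]
c=unproj('top',[f(75,48,220,160,6),f(740,240,220,160,6),f(688,408,220,160,6),f(32,212,220,160,6)],.012)[:,:2]
print('bar',c.round(4).tolist(),[np.linalg.norm(c[i]-c[(i+1)%4]).round(4) for i in range(4)])
e=(c[0]+c[3]-c[1]-c[2]);print('yaw of rack x',np.degrees(np.arctan2(e[1],e[0]))-90,c.mean(0))
# scene bar corners, c3 crop (275,175,/6), z=.012 top edges
s=unproj('scene',[f(45,200,275,175,6),f(600,555,275,175,6),f(715,435,275,175,6)],.009)[:,:2]
print('scene',s.round(4).tolist(),np.linalg.norm(s[0]-s[1]),np.linalg.norm(s[1]-s[2]))
for nm,q in(('h1',[(58,47),(168,47),(168,172),(58,175)]),('h2',[(85,350),(192,313),(240,425),(137,466)])):
    c=unproj('top',[f(*p,395,175,5) for p in q],.03)[:,:2]
    print(nm,c.round(4).tolist(),[np.linalg.norm(c[i]-c[(i+1)%4]).round(4) for i in range(4)],c.mean(0).round(4))
    e=c[0]+c[1]-c[2]-c[3];e2=c[0]+c[3]-c[1]-c[2];print('yaw x',np.degrees(np.arctan2(e[1],e[0])),'from y',np.degrees(np.arctan2(e2[1],e2[0]))-90)
def rect(n,im,ctr,yaw,z,hx,hy,k):
    # rows: x descending, cols: y descending (as in top view)
    X,Y=np.meshgrid(np.arange(hx,-hx,-1/k),np.arange(hy,-hy,-1/k),indexing='ij')
    a=np.radians(yaw);W=np.stack([ctr[0]+(np.cos(a)*X-np.sin(a)*Y)/1e3,ctr[1]+(np.sin(a)*X+np.cos(a)*Y)/1e3,np.full(X.shape,z)],-1)
    m=proj(n,W.reshape(-1,3)).reshape(*X.shape,2).astype(np.float32)
    return cv2.remap(im,m,None,cv2.INTER_CUBIC)
E
python3 rect.py
```

```text
bar [[0.6721, 0.2006], [0.5998, -0.0714], [0.5316, -0.0517], [0.6045, 0.2152]] [np.float64(0.2815), np.float64(0.071), np.float64(0.2766), np.float64(0.0692)]
yaw of rack x -15.085773495337364 [0.60201111 0.07317022]
scene [[0.5976, -0.0675], [0.671, 0.1994], [0.5983, 0.2164]] 0.2768195630626236 0.07474064192554183
h1 [[0.6389, -0.2206], [0.6402, -0.2736], [0.5802, -0.2733], [0.5776, -0.2206]] [np.float64(0.0531), np.float64(0.06), np.float64(0.0528), np.float64(0.0613)] [ 0.6092 -0.247 ]
yaw x -0.12327394610238357 from y 2.1599999252918423
h2 [[0.4952, -0.2336], [0.5136, -0.2846], [0.4614, -0.3075], [0.4414, -0.2585]] [np.float64(0.0542), np.float64(0.057), np.float64(0.0529), np.float64(0.0592)] [ 0.4779 -0.2711]
yaw x 24.243496494938135 from y 21.03231190853998
```

```bash
cat > m1.py <<'E'
from rect import *
t=cv2.imread('pics/top0.png');s=cv2.imread('pics/scene0.png')
out=[]
for n,im,z in(('top',t,.048),('top',t,.032),('scene',s,.048),('scene',s,.032)):
    r=rect(n,im,(.602,.0732),-15.1,z,28,146,2.7)
    if n=='top': r=cv2.convertScaleAbs(r,alpha=1,beta=0)
    for y in range(-140,141,10):
        c=int((146-y)*2.7); cv2.line(r,(c,0),(c,12 if y%50 else 22),(0,0,255),1)
    out.append(r[:148])
cv2.imwrite('pics/m1.png',np.vstack(out)[:600])
E
python3 m1.py >/dev/null
```

```text
(no output)
```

View pics/m1.png

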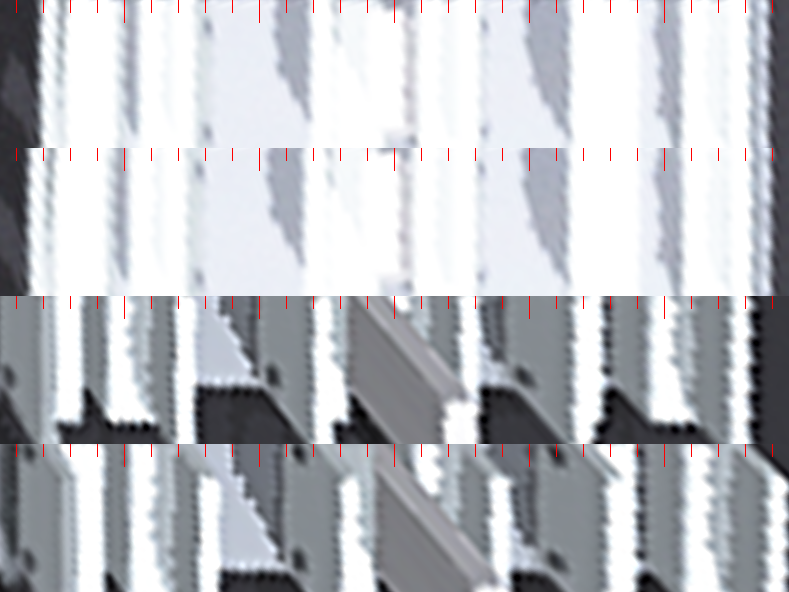

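```bash
cat > fit.py <<'E'
from h import *
from scipy.optimize import minimize
import sys
B=lambda x,y,z,m:(np.array([x[0],y[0],z[0]])/1e3,np.array([x[1],y[1],z[1]])/1e3,m)
def block(yc,t,pl=None):
    w=(t+1.6)/2;m=(t+36)/2;o=[]
    for s in(1,-1):
        f=lambda a,b:tuple(sorted((yc+s*a,yc+s*b)))
        o+=[B((-30,30),f(w,m+6),(12,32),1),B((-30,30),f(m,m+6),(32,48),1)]
    return o
def rack(q): return [B((-35,35),(-140,140),(0,12),0)]+block(q[3],16)+block(0,12)+block(q[4],8)+[B((-20,20),(-6,6),(12,82),2)]
def holder(t):
    def f(q):
        g=t/2+1;return [B((-28,28),(-25,25),(0,8),1),B((-28,28),(g,25),(8,30),1),B((-28,28),(-25,-g),(8,30),1),B((q[3]-20,q[3]+20),(-t/2,t/2),(8,78),2)]
    return f
def setup(n,ctr,r):
    P=np.array([[ctr[0]+a,ctr[1]+b,c] for a in(-r[0],r[0]) for b in(-r[1],r[1]) for c in(0,.08)])
    uv=proj(n,P);a=np.floor(uv.min(0)).astype(int);b=np.ceil(uv.max(0)).astype(int)
    S=2;u,v=np.meshgrid(np.arange(a[0],b[0],1/S)-.25,np.arange(a[1],b[1],1/S)-.25)
    K,d,rr,p=cam(n);x=cv2.undistortPoints(np.stack([u.ravel(),v.ravel()],1).reshape(-1,1,2),K,d)[:,0]
    D=np.c_[x,np.ones(len(x))]@rr.T
    im=cv2.imread(f'pics/{n}0.png')[a[1]:b[1],a[0]:b[0]].astype(float)
    return D,p,u.shape,im
def label(q,boxes,D,p):
    rz=R.from_euler('z',q[2],degrees=True).as_matrix();o=(p-[q[0]/1e3,q[1]/1e3,0])@rz;d=D@rz
    best=np.full(len(d),np.inf);lab=np.zeros(len(d),int)
    for lo,hi,m in boxes:
        t1=(lo-o)/d;t2=(hi-o)/d;tn=np.minimum(t1,t2);ax=tn.argmax(1);n=tn.max(1);f=np.maximum(t1,t2).min(1)
        h=(n<f)&(n<best);best[h]=n[h];s=(d[np.arange(len(d)),ax]>0)
        lab[h]=(1+m*6+ax*2+s)[h]
    return lab
def cost(q,mk,S,ret=False):
    D,p,sh,im=S;l=label(q,mk(q),D,p);H,W=im.shape[:2]
    A=np.eye(19)[l].reshape(H,2,W,2,19).mean((1,3)).reshape(-1,19);A=A[:,A.sum(0)>0]
    Y=im.reshape(-1,3);w=np.ones(len(Y))
    for _ in range(4):
        c=np.linalg.lstsq(A*w[:,None],Y*w[:,None],rcond=None)[0];e=np.linalg.norm(Y-A@c,axis=1);w=1/np.sqrt(1+(e/25)**2)
    if ret:return (A@c).reshape(im.shape)
    return np.log1p((e/25)**2).mean()
def fit(n,mk,q0,r,st):
    S=setup(n,np.array(q0[:2])/1e3,r);best=None
    for k in range(3):
        q=q0 if best is None else best.x
        sim=np.vstack([q]+[np.array(q)+np.eye(len(q))[i]*st[i]*(1,-.6,.35)[k] for i in range(len(q))])
        best=minimize(cost,q,(mk,S),method='Nelder-Mead',options=dict(initial_simplex=sim,maxfev=160,xatol=.03,fatol=1e-5))
    return best.x,best.fun,S
if __name__=='__main__':
    for nm,mk,q0,r,st in(('rack',rack,[602,73.2,-15.1,-98,97],(.085,.16),[3,3,2,6,-6]),
        ('thin',holder(8),[608,-247,1,0],(.05,.05),[4,4,4,3]),('thick',holder(16),[478,-271,23,0],(.05,.05),[4,4,4,3])):
        for n in('top','scene'):
            q,f,S=fit(n,mk,q0,r,st);print(nm,n,q.round(2),round(f,4))
            cv2.imwrite(f'pics/f_{nm}_{n}.png',np.vstack([S[3],cost(q,mk,S,True)]).clip(0,255).astype(np.uint8))
E
time timeout 550 python3 fit.py
```

```text
rack top [601.47  72.75 -15.07 -98.1  103.65] 0.4767
rack scene [599.54  72.99 -15.07 -97.79 103.48] 0.8221
thin top [ 609.53 -247.67   -0.78    1.63] 0.3786
thin scene [ 6.0764e+02 -2.4771e+02 -1.2000e-01 -4.2000e-01] 0.7364
thick top [ 477.65 -272.9    24.42   -0.53] 0.4078
thick scene [ 474.3  -273.91   23.11   -0.48] 0.9409
real	1m31.043s
user	4m15.948s
sys	0m0.188s
```

```bash
cat > mv.py <<'E'
# usage: mv.py x y z yaw [cmdx cmdy cmdz cmdyaw] -> row numbers (mm, deg)
from h import *
import sys
a=list(map(float,sys.argv[1:]));s=robot.get_state()
p=s['eef_pos']*1e3;o=s['eef_rot']
fr=np.array(a[4:8]) if len(a)>4 else np.r_[p,o[2]]
T=R.from_euler('xyz',[180,0,fr[3]],degrees=True).as_matrix()
d=T.T@(np.array(a[:3])-fr[:3]);t=(fr[3]-a[3]+180)%360-180
print('pose',p.round(2),o.round(2),'F',s['force'].round(2),'t',s['time'],'w',round(s['gripper_width']*93,1),'shift',(d/400).round(4),'turn',round(t/90,4))
E
python3 mv.py 430 140 230 90
```

```text
pose [243.75 547.74 234.69] [-1.7991e+02 -1.0000e-02  1.5601e+02] F [-0.28 -1.05 -0.3 ] t 0.1 w 92.7 shift [-0.8399 -0.7419  0.0117] turn 0.7334
```

Call:
{"fn": "apply_moves", "kwargs": {"series": [[-0.1, -0.09, 0, 0, 0, 0.09], [-0.22, -0.2, 0, 0, 0, 0.2], [-0.34, -0.3, 0, 0, 0, 0.3], [-0.46, -0.41, 0, 0, 0, 0.41], [-0.58, -0.51, 0, 0, 0, 0.51], [-0.68, -0.6, 0, 0, 0, 0.6], [-0.76, -0.67, 0, 0, 0, 0.68], [-0.82, -0.72, 0, 0, 0, 0.73], [-0.84, -0.74, 0, 0, 0, 0.73], [-0.84, -0.74, 0, 0, 0, 0.73]], "grip": 0}}

```text
time: 1.35
eef_pos: [0.4304, 0.141, 0.2354]
eef_rot: [-180.0, -0.0, 90.3]
force: [0.2, 0.8, 0.1]
gripper_width: 0.498
grip_force: 0.0
```

```bash
python3 mv.py 476 -273.4 160 23.7
```

```text
pose [430.4  141.01 235.36] [-1.7996e+02 -1.0000e-02  9.0330e+01] F [0.18 0.78 0.12] t 1.35 w 46.3 shift [-1.0367  0.108   0.1884] turn 0.7403
```

Call:
{"fn": "apply_moves", "kwargs": {"series": [[-0.08, 0.01, 0.01, 0, 0, 0.06], [-0.2, 0.02, 0.03, 0, 0, 0.15], [-0.32, 0.03, 0.05, 0, 0, 0.24], [-0.44, 0.05, 0.07, 0, 0, 0.33], [-0.56, 0.06, 0.1, 0, 0, 0.42], [-0.68, 0.07, 0.12, 0, 0, 0.51], [-0.8, 0.08, 0.14, 0, 0, 0.6], [-0.9, 0.09, 0.16, 0, 0, 0.68], [-0.96, 0.1, 0.18, 0, 0, 0.73], [-0.99, 0.108, 0.188, 0, 0, 0.7403], [-0.99, 0.108, 0.188, 0, 0, 0.7403], [-0.99, 0.108, 0.188, 0, 0, 0.7403]]}}

```text
time: 2.85
eef_pos: [0.4762, -0.2535, 0.1607]
eef_rot: [-180.0, -0.0, 23.8]
force: [-0.3, -0.2, -0.2]
gripper_width: 0.498
grip_force: 0.0
```

```bash
python3 mv.py 476 -273.4 140 23.7
```

```text
pose [ 476.22 -253.46  160.72] [-1.7999e+02 -2.0000e-02  2.3820e+01] F [-0.29 -0.18 -0.25] t 2.85 w 46.3 shift [-0.0206  0.0454  0.0518] turn 0.0014
```

Call:
{"fn": "apply_moves", "kwargs": {"series": [[-0.01, 0.022, 0.03, 0, 0, 0], [-0.02, 0.045, 0.08, 0, 0, 0], [-0.02, 0.045, 0.12, 0, 0, 0], [-0.02, 0.045, 0.125, 0, 0, 0], [-0.02, 0.045, 0.125, 0, 0, 0]]}}

```text
time: 3.48
eef_pos: [0.4756, -0.2741, 0.11]
eef_rot: [-180.0, 0.0, 23.7]
force: [-0.0, -0.1, 0.0]
gripper_width: 0.501
grip_force: 0.0
```

```bash
python3 mv.py 476 -273.4 64 23.7; python3 - <<'E'
from h import *
o=[]
for n in('top','scene'):
    im=imaging.camera(n)[:,:,::-1];cv2.imwrite(f'pics/{n}1.png',im)
    u,v=proj(n,[.476,-.273,.08])[0].astype(int);o.append(cv2.resize(im[v-40:v+40,u-40:u+40],(400,400),interpolation=cv2.INTER_CUBIC))
cv2.imwrite('pics/g1.png',np.hstack(o))
E
```

```text
pose [ 475.58 -274.12  110.04] [-1.7995e+02  2.0000e-02  2.3680e+01] F [-0.03 -0.09  0.  ] t 3.475 w 46.6 shift [ 0.0017 -0.0012  0.1151] turn -0.0002
```

View pics/g1.png

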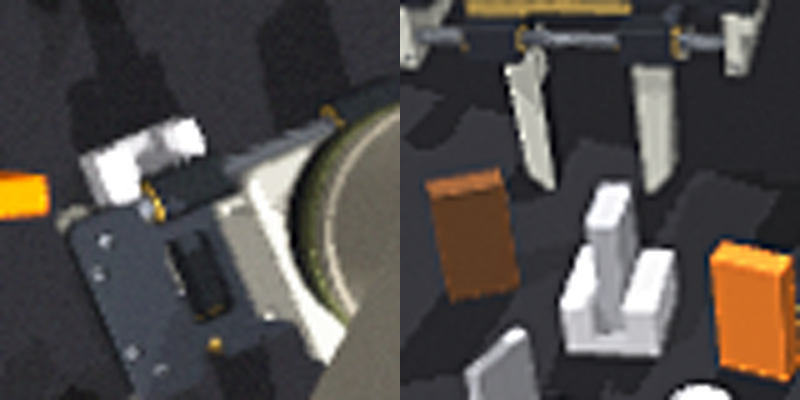

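The fingertips, at crop (545,185) and (655,190), straddle the steel plate top at (612,190). The brown (470,235) and orange (750,310) look-alikes are clear. I'll descend now.

Call:
{"fn": "apply_moves", "kwargs": {"series": [[0.001, -0.001, 0.02, 0, 0, 0], [0.002, -0.001, 0.05, 0, 0, 0], [0.002, -0.001, 0.08, 0, 0, 0], [0.002, -0.001, 0.105, 0, 0, 0], [0.002, -0.001, 0.115, 0, 0, 0], [0.002, -0.001, 0.115, 0, 0, 0]]}}

```text
time: 4.32
eef_pos: [0.4761, -0.2736, 0.064]
eef_rot: [-180.0, 0.0, 23.7]
force: [0.3, 0.4, 0.4]
gripper_width: 0.5
grip_force: 0.0
```

Call:
{"fn": "apply_moves", "kwargs": {"series": [[0, 0, 0, 0, 0, 0], [0, 0, 0, 0, 0, 0], [0, 0, 0, 0, 0, 0], [0, 0, 0, 0, 0, 0], [0, 0, 0, 0, 0, 0], [0, 0, 0, 0, 0, 0]], "grip": 1, "grip_force": 25}}

```text
time: 5.08
eef_pos: [0.4765, -0.2737, 0.0647]
eef_rot: [180.0, -0.0, 23.7]
force: [-0.0, 0.1, 1.4]
gripper_width: 0.171
grip_force: 25.0
```

```bash
python3 mv.py 476 -273.4 180 23.7
```

```text
pose [ 476.49 -273.73   64.66] [ 1.7998e+02 -1.0000e-02  2.3680e+01] F [-0.01  0.11  1.42] t 5.075 w 15.9 shift [-0.0008 -0.0012 -0.2883] turn -0.0002
```

Call:
{"fn": "apply_moves", "kwargs": {"series": [[0, 0, -0.02, 0, 0, 0], [0, 0, -0.06, 0, 0, 0], [0, 0, -0.12, 0, 0, 0], [0, 0, -0.19, 0, 0, 0], [0, 0, -0.25, 0, 0, 0], [0, 0, -0.29, 0, 0, 0], [0, 0, -0.29, 0, 0, 0], [0, 0, -0.29, 0, 0, 0]]}}

```text
time: 6.08
eef_pos: [0.4758, -0.2733, 0.1794]
eef_rot: [-179.9, 0.1, 23.7]
force: [-1.0, 0.5, -4.5]
gripper_width: 0.169
grip_force: 25.0
```

```bash
python3 mv.py 575 -21.7 160 -15.07
```

```text
pose [ 475.79 -273.3   179.36] [-1.7992e+02  5.0000e-02  2.3680e+01] F [-1.03  0.49 -4.46] t 6.075 w 15.7 shift [ 0.4797 -0.4765  0.0484] turn 0.4305
```

Call:
{"fn": "apply_moves", "kwargs": {"series": [[0.03, -0.03, 0, 0, 0, 0.03], [0.09, -0.09, 0, 0, 0, 0.08], [0.16, -0.16, 0, 0, 0, 0.15], [0.24, -0.24, 0, 0, 0, 0.22], [0.32, -0.32, 0, 0, 0, 0.29], [0.4, -0.4, 0.02, 0, 0, 0.36], [0.45, -0.45, 0.04, 0, 0, 0.41], [0.48, -0.476, 0.048, 0, 0, 0.43], [0.48, -0.4765, 0.048, 0, 0, 0.4305], [0.48, -0.4765, 0.048, 0, 0, 0.4305], [0.48, -0.4765, 0.048, 0, 0, 0.4305], [0.48, -0.4765, 0.048, 0, 0, 0.4305]]}}

```text
time: 7.58
eef_pos: [0.5756, -0.0227, 0.1615]
eef_rot: [180.0, -0.0, -15.1]
force: [-1.0, -0.3, -3.2]
gripper_width: 0.167
grip_force: 25.0
```

```bash
python3 mv.py 575 -21.7 108 -15.07;python3 - <<'E'
from h import *
o=[]
for n in('top','scene'):
    im=imaging.camera(n)[:,:,::-1];cv2.imwrite(f'pics/{n}2.png',im)
    u,v=proj(n,[.575,-.022,.08])[0].astype(int);o.append(cv2.resize(im[v-40:v+40,u-40:u+40],(400,400),interpolation=cv2.INTER_CUBIC))
cv2.imwrite('pics/g2.png',np.hstack(o))
E
```

```text
pose [575.61 -22.72 161.48] [ 1.800e+02 -2.000e-02 -1.511e+01] F [-1.03 -0.32 -3.18] t 7.575 w 15.5 shift [-0.0021 -0.0021  0.1337] turn -0.0005
```

View pics/g2.png

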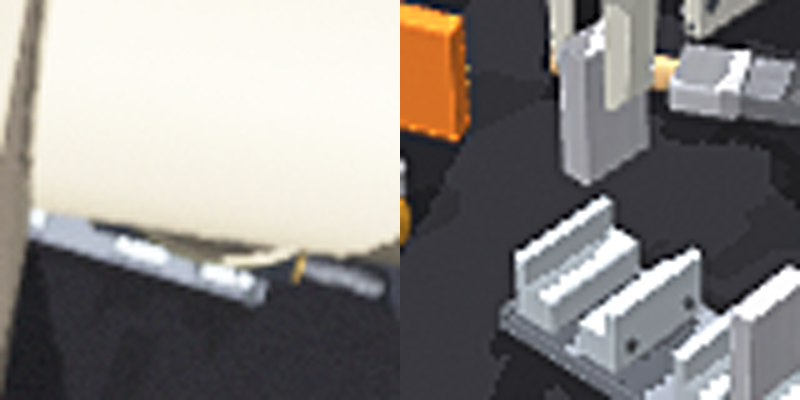

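Call:
{"fn": "apply_moves", "kwargs": {"series": [[-0.001, -0.001, 0.02, 0, 0, 0], [-0.002, -0.002, 0.06, 0, 0, 0], [-0.002, -0.002, 0.1, 0, 0, 0], [-0.002, -0.002, 0.13, 0, 0, 0], [-0.002, -0.002, 0.15, 0, 0, 0], [-0.002, -0.002, 0.164, 0, 0, 0], [-0.002, -0.002, 0.168, 0, 0, 0], [-0.002, -0.002, 0.168, 0, 0, 0], [-0.002, -0.002, 0.168, 0, 0, 0]]}}

```text
time: 8.8
eef_pos: [0.5755, -0.0211, 0.0946]
eef_rot: [-180.0, -0.1, -15.1]
force: [0.4, 0.3, -4.2]
gripper_width: 0.173
grip_force: 25.0
```

```bash
python3 mv.py 575 -21.7 84 -15.07
```

```text
pose [575.46 -21.1   94.58] [-1.7999e+02 -5.0000e-02 -1.5070e+01] F [ 0.35  0.29 -4.18] t 8.8 w 16.1 shift [-0.0007  0.0017  0.0265] turn -0.0
```

Call:
{"fn": "apply_moves", "kwargs": {"series": [[0, 0, 0.004, 0, 0, 0], [0, 0, 0.007, 0, 0, 0], [0, 0, 0.01, 0, 0, 0], [0, 0, 0.0125, 0, 0, 0], [0, 0, 0.015, 0, 0, 0], [0, 0, 0.0165, 0, 0, 0], [0, 0, 0.0165, 0, 0, 0]]}}

```text
time: 9.68
eef_pos: [0.5751, -0.0211, 0.0875]
eef_rot: [180.0, 0.0, -15.1]
force: [-0.8, 0.1, -2.8]
gripper_width: 0.171
grip_force: 25.0
```

```bash
python3 mv.py 575 -21.7 84 -15.07
```

```text
pose [575.08 -21.12  87.48] [179.99   0.   -15.07] F [-0.84  0.07 -2.79] t 9.675 w 15.9 shift [0.0002 0.0015 0.0087] turn 0.0
```

No contact load yet, so I'll keep going in small steps.

Call:
{"fn": "apply_moves", "kwargs": {"series": [[0, 0, 0.0025, 0, 0, 0], [0, 0, 0.005, 0, 0, 0], [0, 0, 0.0075, 0, 0, 0], [0, 0, 0.0075, 0, 0, 0]]}}

```text
time: 10.18
eef_pos: [0.575, -0.0214, 0.0841]
eef_rot: [180.0, 0.0, -15.1]
force: [-0.5, -4.5, -3.7]
gripper_width: 0.169
grip_force: 25.0
```

```bash
python3 mv.py 575 -21.7 84 -15.07
```

```text
pose [574.95 -21.41  84.06] [ 1.7997e+02  1.0000e-02 -1.5080e+01] F [-0.49 -4.5  -3.68] t 10.175 w 15.7 shift [0.0003 0.0007 0.0001] turn -0.0001
```

The 4.5 N towards -y means the plate is rubbing the +y lip. I'll ease about 0.7 mm towards -y (tool +y).

Call:
{"fn": "apply_moves", "kwargs": {"series": [[0, 0.001, 0, 0, 0, 0], [0, 0.0018, 0, 0, 0, 0], [0, 0.0018, 0.0025, 0, 0, 0], [0, 0.0018, 0.005, 0, 0, 0], [0, 0.0018, 0.005, 0, 0, 0]]}}

```text
time: 10.8
eef_pos: [0.5748, -0.0215, 0.0822]
eef_rot: [-180.0, 0.0, -15.1]
force: [0.4, -0.7, -5.5]
gripper_width: 0.171
grip_force: 25.0
```

Call:
{"fn": "apply_moves", "kwargs": {"series": [[0, 0.0005, 0.0025, 0, 0, 0], [0, 0.0005, 0.006, 0, 0, 0], [0, 0.0005, 0.01, 0, 0, 0], [0, 0.0005, 0.014, 0, 0, 0], [0, 0.0005, 0.018, 0, 0, 0], [0, 0.0005, 0.022, 0, 0, 0], [0, 0.0005, 0.025, 0, 0, 0], [0, 0.0005, 0.026, 0, 0, 0]]}}

```text
time: 11.8
eef_pos: [0.5748, -0.0219, 0.0719]
eef_rot: [180.0, 0.0, -15.1]
force: [0.3, -0.4, -4.3]
gripper_width: 0.168
grip_force: 25.0
```

Call:
{"fn": "apply_moves", "kwargs": {"series": [[0, 0, 0.001, 0, 0, 0], [0, 0, 0.002, 0, 0, 0], [0, 0, 0.003, 0, 0, 0], [0, 0, 0.003, 0, 0, 0]]}}

```text
time: 12.3
eef_pos: [0.5748, -0.0219, 0.0708]
eef_rot: [180.0, 0.0, -15.1]
force: [0.7, -1.3, -3.4]
gripper_width: 0.171
grip_force: 25.0
```

Call:
{"fn": "apply_moves", "kwargs": {"series": [[0, 0, 0.001, 0, 0, 0], [0, 0, 0.002, 0, 0, 0], [0, 0, 0.003, 0, 0, 0], [0, 0, 0.004, 0, 0, 0], [0, 0, 0.004, 0, 0, 0]]}}

```text
time: 12.92
eef_pos: [0.5748, -0.0219, 0.0692]
eef_rot: [180.0, 0.0, -15.1]
force: [0.4, 0.4, -3.6]
gripper_width: 0.174
grip_force: 25.0
```

Call:
{"fn": "apply_moves", "kwargs": {"series": [[0, 0, 0.001, 0, 0, 0], [0, 0, 0.002, 0, 0, 0], [0, 0, 0.002, 0, 0, 0]]}}

```text
time: 13.3
eef_pos: [0.5749, -0.0219, 0.0687]
eef_rot: [-180.0, -0.0, -15.1]
force: [-1.8, 0.3, -0.3]
gripper_width: 0.17
grip_force: 25.0
```

The plate is on the floor: the load has been taken off at TCP z 68.7, against a predicted 68.6. Now I'll release and rise.

Call:
{"fn": "apply_moves", "kwargs": {"series": [[0, 0, 0, 0, 0, 0], [0, 0, 0, 0, 0, 0], [0, 0, 0, 0, 0, 0], [0, 0, 0, 0, 0, 0]], "grip": 0}}

```text
time: 13.8
eef_pos: [0.575, -0.0219, 0.0685]
eef_rot: [-180.0, -0.0, -15.1]
force: [-0.7, -1.1, 0.5]
gripper_width: 0.491
grip_force: 0.0
```

Call:
{"fn": "apply_moves", "kwargs": {"series": [[0, 0, -0.02, 0, 0, 0], [0, 0, -0.06, 0, 0, 0], [0, 0, -0.12, 0, 0, 0], [0, 0, -0.18, 0, 0, 0], [0, 0, -0.23, 0, 0, 0], [0, 0, -0.23, 0, 0, 0]]}}

```text
time: 14.55
eef_pos: [0.5765, -0.0221, 0.1633]
eef_rot: [-180.0, -0.3, -15.1]
force: [-0.6, -0.4, -0.2]
gripper_width: 0.503
grip_force: 0.0
```

```bash
python3 mv.py 608.6 -247.7 130 -0.4
```

```text
pose [576.46 -22.12 163.33] [-179.96   -0.27  -15.07] F [-0.59 -0.36 -0.24] t 14.55 w 46.8 shift [0.2242 0.5237 0.0833] turn -0.163
```

Call:
{"fn": "apply_moves", "kwargs": {"series": [[0.02, 0.04, 0, 0, 0, -0.01], [0.06, 0.13, 0, 0, 0, -0.04], [0.1, 0.24, 0, 0, 0, -0.08], [0.15, 0.35, 0, 0, 0, -0.11], [0.19, 0.45, 0.02, 0, 0, -0.14], [0.22, 0.51, 0.06, 0, 0, -0.16], [0.224, 0.5237, 0.1, 0, 0, -0.163], [0.224, 0.5237, 0.12, 0, 0, -0.163], [0.224, 0.5237, 0.12, 0, 0, -0.163], [0.224, 0.5237, 0.12, 0, 0, -0.163]]}}

```text
time: 15.8
eef_pos: [0.6074, -0.2465, 0.1132]
eef_rot: [180.0, -0.0, -0.3]
force: [-0.2, 0.3, 1.2]
gripper_width: 0.5
grip_force: 0.0
```

```bash
python3 mv.py 608.6 -247.7 64 -0.4; python3 - <<'E'
from h import *
o=[]
for n,P in(('scene',[.6086,-.2477,.08]),('scene',[.575,-.022,.06])):
    im=imaging.camera(n)[:,:,::-1];cv2.imwrite(f'pics/{n}3.png',im)
    u,v=proj(n,P)[0].astype(int);o.append(cv2.resize(im[v-40:v+40,u-40:u+40],(400,400),interpolation=cv2.INTER_CUBIC))
cv2.imwrite('pics/g3.png',np.hstack(o))
E
```

```text
pose [ 607.37 -246.51  113.18] [ 1.7999e+02 -5.0000e-02 -3.3000e-01] F [-0.23  0.25  1.21] t 15.8 w 46.5 shift [0.0031 0.003  0.123 ] turn 0.0007
```

View pics/g3.png

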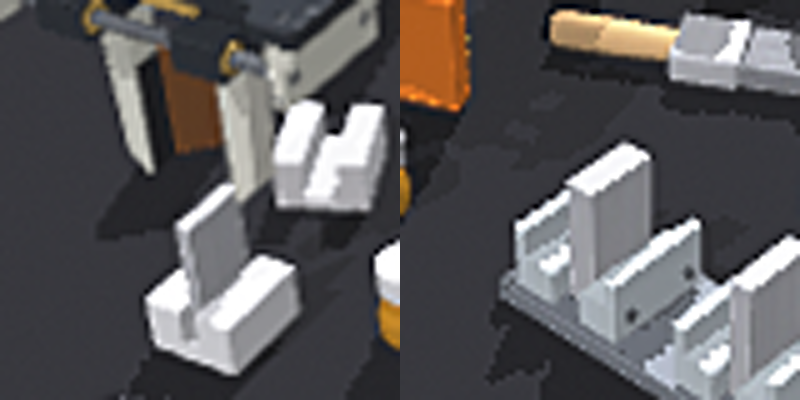

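The thick plate stands upright in the wide slot at (610,220). The open fingers straddle the thin plate at (210,215). I'll descend and grip.

Call:
{"fn": "apply_moves", "kwargs": {"series": [[0.003, 0.002, 0.02, 0, 0, 0], [0.003, 0.003, 0.05, 0, 0, 0], [0.003, 0.003, 0.08, 0, 0, 0], [0.003, 0.003, 0.11, 0, 0, 0], [0.003, 0.003, 0.123, 0, 0, 0], [0.003, 0.003, 0.123, 0, 0, 0]]}}

```text
time: 16.65
eef_pos: [0.6077, -0.2485, 0.0625]
eef_rot: [-180.0, 0.1, -0.4]
force: [1.2, -0.5, -0.0]
gripper_width: 0.501
grip_force: 0.0
```

Call:
{"fn": "apply_moves", "kwargs": {"series": [[0, 0, 0, 0, 0, 0], [0, 0, 0, 0, 0, 0], [0, 0, 0, 0, 0, 0], [0, 0, 0, 0, 0, 0], [0, 0, 0, 0, 0, 0], [0, 0, 0, 0, 0, 0], [0, 0, 0, 0, 0, 0]], "grip": 1, "grip_force": 20}}

```text
time: 17.52
eef_pos: [0.6082, -0.2488, 0.0634]
eef_rot: [180.0, -0.0, -0.4]
force: [-0.6, -0.4, 0.7]
gripper_width: 0.086
grip_force: 20.0
```

Call:
{"fn": "apply_moves", "kwargs": {"series": [[0, 0, -0.02, 0, 0, 0], [0, 0, -0.06, 0, 0, 0], [0, 0, -0.12, 0, 0, 0], [0, 0, -0.19, 0, 0, 0], [0, 0, -0.25, 0, 0, 0], [0, 0, -0.29, 0, 0, 0], [0, 0, -0.29, 0, 0, 0], [0, 0, -0.29, 0, 0, 0]]}}

```text
time: 18.52
eef_pos: [0.6076, -0.2485, 0.1781]
eef_rot: [-180.0, 0.1, -0.4]
force: [-0.3, -0.7, -2.1]
gripper_width: 0.083
grip_force: 20.0
```

```bash
python3 mv.py 627.4 172.9 180 -15.07
```

```text
pose [ 607.57 -248.47  178.15] [-1.7996e+02  8.0000e-02 -4.0000e-01] F [-0.27 -0.67 -2.09] t 18.525 w 7.8 shift [ 0.0422 -1.0537 -0.0046] turn 0.163
```

Call:
{"fn": "apply_moves", "kwargs": {"series": [[0, -0.04, 0, 0, 0, 0.01], [0.01, -0.12, 0, 0, 0, 0.02], [0.01, -0.22, 0, 0, 0, 0.04], [0.02, -0.33, 0, 0, 0, 0.06], [0.02, -0.44, 0, 0, 0, 0.08], [0.03, -0.55, 0, 0, 0, 0.1], [0.03, -0.66, 0, 0, 0, 0.12], [0.04, -0.77, 0, 0, 0, 0.14], [0.042, -0.86, 0, 0, 0, 0.155], [0.042, -0.93, 0, 0, 0, 0.163], [0.042, -0.98, 0, 0, 0, 0.163], [0.042, -1.0, 0, 0, 0, 0.163], [0.042, -1.0, 0, 0, 0, 0.163], [0.042, -1.0, 0, 0, 0, 0.163]]}}

```text
time: 20.27
eef_pos: [0.6278, 0.1501, 0.1792]
eef_rot: [180.0, -0.0, -15.1]
force: [1.3, 0.3, -1.9]
gripper_width: 0.087
grip_force: 20.0
```

```bash
python3 mv.py 627.4 172.9 130 -15.07
```

```text
pose [627.79 150.15 179.18] [179.98  -0.   -15.11] F [ 1.27  0.35 -1.88] t 20.275 w 8.1 shift [-0.0158 -0.0547  0.123 ] turn -0.0005
```

Call:
{"fn": "apply_moves", "kwargs": {"series": [[-0.006, -0.02, 0, 0, 0, 0], [-0.012, -0.04, 0, 0, 0, 0], [-0.0158, -0.0547, 0.02, 0, 0, 0], [-0.0158, -0.0547, 0.06, 0, 0, 0], [-0.0158, -0.0547, 0.11, 0, 0, 0], [-0.0158, -0.0547, 0.15, 0, 0, 0], [-0.0158, -0.0547, 0.175, 0, 0, 0], [-0.0158, -0.0547, 0.175, 0, 0, 0], [-0.0158, -0.0547, 0.175, 0, 0, 0], [-0.0158, -0.0547, 0.175, 0, 0, 0]]}}

```text
time: 21.52
eef_pos: [0.628, 0.1741, 0.1104]
eef_rot: [-180.0, -0.1, -15.1]
force: [-0.1, 0.3, -3.0]
gripper_width: 0.083
grip_force: 20.0
```

```bash
python3 mv.py 627.4 172.9 92 -15.07;python3 - <<'E'
from h import *
n='scene';im=imaging.camera(n)[:,:,::-1]
u,v=proj(n,[.627,.173,.08])[0].astype(int);cv2.imwrite('pics/g4.png',cv2.resize(im[v-40:v+40,u-40:u+40],(480,480),interpolation=cv2.INTER_CUBIC))
E
```

```text
pose [627.97 174.06 110.37] [-1.7995e+02 -9.0000e-02 -1.5070e+01] F [-0.06  0.27 -2.99] t 21.525 w 7.7 shift [-0.0006  0.0032  0.0459] turn 0.0
```

View pics/g4.png

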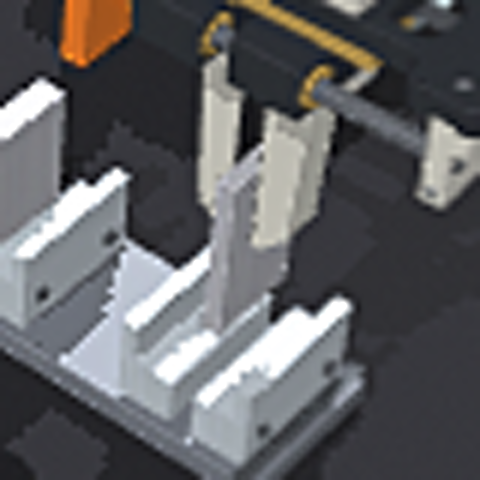

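The thin plate hangs upright above the narrow block, with its lower edge at (215,325). I'll lower it to just above the ledge.

Call:
{"fn": "apply_moves", "kwargs": {"series": [[0, 0.002, 0.01, 0, 0, 0], [0, 0.0025, 0.025, 0, 0, 0], [0, 0.0025, 0.038, 0, 0, 0], [0, 0.0025, 0.045, 0, 0, 0], [0, 0.0025, 0.047, 0, 0, 0], [0, 0.0025, 0.047, 0, 0, 0], [0, 0.0025, 0.047, 0, 0, 0]]}}

```text
time: 22.45
eef_pos: [0.6272, 0.173, 0.0907]
eef_rot: [-180.0, -0.0, -15.1]
force: [0.0, -0.7, -1.8]
gripper_width: 0.087
grip_force: 20.0
```

```bash
python3 mv.py 627.4 172.9 85 -15.07
```

```text
pose [627.17 173.02  90.7 ] [-1.7999e+02 -2.0000e-02 -1.5070e+01] F [ 0.03 -0.69 -1.84] t 22.45 w 8.1 shift [0.0006 0.0002 0.0143] turn 0.0
```

Call:
{"fn": "apply_moves", "kwargs": {"series": [[0, 0, 0.0025, 0, 0, 0], [0, 0, 0.005, 0, 0, 0], [0, 0, 0.0075, 0, 0, 0], [0, 0, 0.01, 0, 0, 0], [0, 0, 0.01, 0, 0, 0]]}}

```text
time: 23.08
eef_pos: [0.6269, 0.173, 0.0862]
eef_rot: [180.0, 0.0, -15.1]
force: [-0.5, 0.7, -2.5]
gripper_width: 0.086
grip_force: 20.0
```

Call:
{"fn": "apply_moves", "kwargs": {"series": [[0, 0, 0.002, 0, 0, 0], [0, 0, 0.004, 0, 0, 0], [0, 0, 0.004, 0, 0, 0]]}}

```text
time: 23.45
eef_pos: [0.6269, 0.173, 0.0847]
eef_rot: [180.0, 0.0, -15.1]
force: [-0.4, 0.3, -2.8]
gripper_width: 0.084
grip_force: 20.0
```

Free so far, at 2.7 mm below the ledge. I'll continue.

Call:
{"fn": "apply_moves", "kwargs": {"series": [[0, 0, 0.0025, 0, 0, 0], [0, 0, 0.005, 0, 0, 0], [0, 0, 0.0075, 0, 0, 0], [0, 0, 0.0075, 0, 0, 0]]}}

```text
time: 23.95
eef_pos: [0.6269, 0.173, 0.0817]
eef_rot: [180.0, 0.0, -15.1]
force: [-0.5, 0.4, -2.6]
gripper_width: 0.088
grip_force: 20.0
```

Call:
{"fn": "apply_moves", "kwargs": {"series": [[0, 0, 0.003, 0, 0, 0], [0, 0, 0.007, 0, 0, 0], [0, 0, 0.011, 0, 0, 0], [0, 0, 0.015, 0, 0, 0], [0, 0, 0.019, 0, 0, 0], [0, 0, 0.022, 0, 0, 0], [0, 0, 0.024, 0, 0, 0], [0, 0, 0.024, 0, 0, 0]]}}

```text
time: 24.95
eef_pos: [0.6269, 0.173, 0.0721]
eef_rot: [180.0, 0.0, -15.1]
force: [-0.5, 0.3, -2.3]
gripper_width: 0.087
grip_force: 20.0
```

Call:
{"fn": "apply_moves", "kwargs": {"series": [[0, 0, 0.0025, 0, 0, 0], [0, 0, 0.005, 0, 0, 0], [0, 0, 0.0075, 0, 0, 0], [0, 0, 0.009, 0, 0, 0], [0, 0, 0.009, 0, 0, 0]]}}

```text
time: 25.58
eef_pos: [0.6269, 0.173, 0.0685]
eef_rot: [180.0, 0.0, -15.1]
force: [0.0, 0.0, -1.9]
gripper_width: 0.085
grip_force: 20.0
```

Call:
{"fn": "apply_moves", "kwargs": {"series": [[0, 0, 0.001, 0, 0, 0], [0, 0, 0.002, 0, 0, 0], [0, 0, 0.002, 0, 0, 0]]}}

```text
time: 25.95
eef_pos: [0.627, 0.173, 0.0678]
eef_rot: [-180.0, 0.0, -15.1]
force: [-0.1, -0.5, -2.9]
gripper_width: 0.085
grip_force: 20.0
```

Call:
{"fn": "apply_moves", "kwargs": {"series": [[0, 0, 0.0008, 0, 0, 0], [0, 0, 0.0015, 0, 0, 0], [0, 0, 0.0015, 0, 0, 0]]}}

```text
time: 26.32
eef_pos: [0.627, 0.173, 0.0674]
eef_rot: [180.0, -0.0, -15.1]
force: [-0.9, -0.1, -0.5]
gripper_width: 0.085
grip_force: 20.0
```

Seated: the load came off at the predicted 67.4. I'll release and rise.

Call:
{"fn": "apply_moves", "kwargs": {"series": [[0, 0, 0, 0, 0, 0], [0, 0, 0, 0, 0, 0], [0, 0, 0, 0, 0, 0], [0, 0, 0, 0, 0, 0], [0, 0, 0, 0, 0, 0]], "grip": 0}}

```text
time: 26.95
eef_pos: [0.627, 0.173, 0.0672]
eef_rot: [-180.0, -0.0, -15.1]
force: [1.2, 0.8, 0.7]
gripper_width: 0.496
grip_force: 0.0
```

Call:
{"fn": "apply_moves", "kwargs": {"series": [[0, 0, -0.02, 0, 0, 0], [0, 0, -0.06, 0, 0, 0], [0, 0, -0.12, 0, 0, 0], [0, 0, -0.19, 0, 0, 0], [0, 0, -0.26, 0, 0, 0], [0, 0, -0.34, 0, 0, 0], [0, 0, -0.36, 0, 0, 0], [0, 0, -0.36, 0, 0, 0]]}}

```text
time: 27.95
eef_pos: [0.6274, 0.1731, 0.212]
eef_rot: [-180.0, -0.1, -15.1]
force: [-0.5, 0.3, -0.7]
gripper_width: 0.501
grip_force: 0.0
```

```bash
python3 - <<'E'
from h import *
n='scene';im=imaging.camera(n)[:,:,::-1]
cv2.imwrite('pics/g5.png',cv2.resize(im[120:300,180:420],(800,600),interpolation=cv2.INTER_CUBIC))
E
```

```text
(no output)
```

View pics/g5.png

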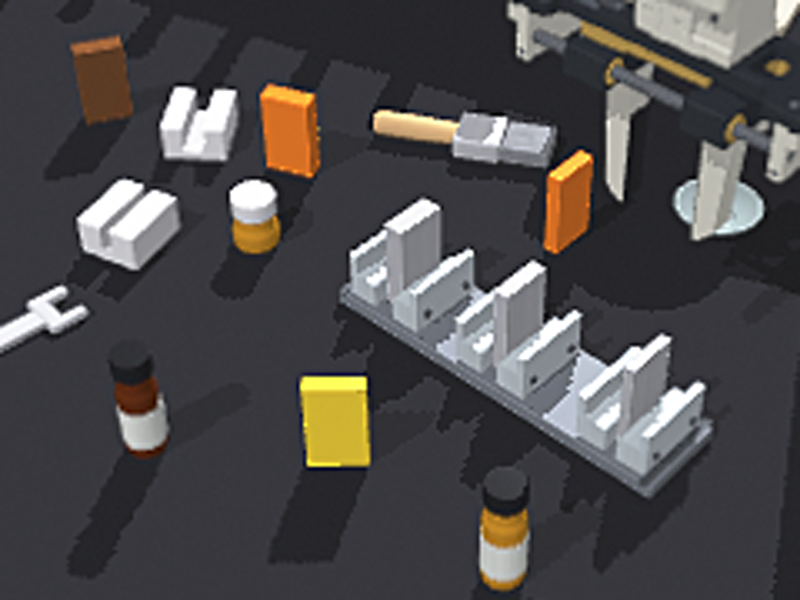

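All three plates stand upright in their slots at (413,250), (520,310) and (645,375). The holders are empty and nothing else has moved.

```bash
python3 -c "
from cell import workorder; print(workorder.finish_job())"
```

```text
the job is handed in; nothing more can be done
None
```

The thick plate is in the widest slot and the thin plate in the narrowest, both upright on the slot floor and released; I handed the job in at about 28 s, and no verdict came back.

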